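Fetch the fuse-box cover from the drawer and seat it on its pins

TASK

Pull the drawer of the small grey cabinet all the way out to its stop, take out the fuse-box cover that lies in it, and seat the cover on the two pins of the open fuse box on the sloping stand, fully home and flush on the rim all round. Let go of the cover, leave the drawer standing open, and leave the other things on the bench where they are.

Things in the scene. Friction and masses are not known exactly. Their poses are not given: they have to be found in the camera images.
- cab_drawer0 (a joint): How far the cabinet's only drawer is out, m: 0 closed (as it starts), 0.182 at its stop. It runs straight along the -x axis of point cab_drawer0_handle, needs about 2 N, and stays where it is left.
- cab_drawer0_handle (a point): Middle of the drawer's bar handle: a level steel bar 11 mm thick, 105 mm long along this frame's y, 35 mm in front of the drawer front (29 mm free gap), 66 mm above the bench. The frame's x points into the cabinet, z up. The cover in the drawer lies with its middle 115 to 150 mm behind the handle, hidden until the drawer is out.
- cab: The small painted grey cabinet, fixed, 210 mm wide (y), 260 mm deep (x), top 104 mm above the bench; origin under its centre, 4 mm above the bench; its front faces -x. A roll of tape (19 mm high) sits on its rear. The drawer's front stands to 92 mm above the bench; inside the drawer is 168 mm wide, floor 26 mm, side walls 82 mm above the bench; a 30 mm high divider keeps the cover to the front.
- cover: The cover, loose, flat in the drawer, grip up: white plastic plate 120 (x) x 100 (y) x 5 mm, 0.1 to 0.2 kg, two round 13 mm holes on its x axis 46 mm either side of the middle; on top in the middle a grip rib 50 mm long (x), 14 mm wide (y), standing 32 mm above the plate. Origin: centre of the underside; z out of the ribbed side. A half turn about z makes no difference.
- fusebox: The open fuse box, fixed: white plastic tray 110 (x) x 130 (y) x 45 mm, breakers inside, on a plywood stand that tilts it 30 degrees towards the robot. Origin: centre of its underside; z is square to the open face, x points up the slope, y level. The rim is at z = 45 mm. The seated cover lies on the rim, origin at (0, 0, 45 mm), its long x axis along the box's y, either way round.
- pin_left (a point): Tip of the left (+y) one of the fuse box's two steel pins, axes as the fuse box: at (0, 46, 60 mm) in its frame. Pins are 8 mm thick, square to the face, stand 15 mm above shoulders that are level with the rim, and taper over the last 5 mm.
- pin_right (a point): Tip of the right pin, the same, at (0, -46, 60 mm) in the fuse box's frame.
- glue: Bystander: small standing bottle, 38 mm across, 85 mm high, between the cabinet and the stand; origin under its centre
- driver: Bystander: screwdriver, 160 mm, lying on the robot's left; origin about its middle
- breaker: Bystander: white two-pole circuit breaker standing between the cabinet and the stand, 85 x 36 x 72 mm; origin under its centre
- spanner: Bystander: steel spanner, 170 mm, lying on the robot's right; origin about its middle
- screwjar: Bystander: clear screw jar, 60 mm across, 80 mm high, on the robot's left; origin under its centre
- cup: Bystander: cup, 72 mm across, 90 mm high, on the robot's right; origin under its centre

How it is judged:
By the outcome, as a careful person would: the job done as asked, in the order asked, and still so for the second after the job is handed in, with the robot touching nothing.
It also fails if it takes over 59 s, if anything falls off the work surface, if the arm or the gripper's body presses on something with over 40 N, if the wrist force passes 120 N, or if a joint passes its speed limit or range.

ROBOT

A 6-joint arm with a two-finger parallel gripper is mounted at the origin on the work surface. World frame = base frame: x ahead of the robot, y to its left, z up, the work surface at z = 0. Lengths are in mm, angles in degrees, forces in N, time in s.
With the tool pointing down it reaches from about 300 to 850 mm from the base axis. Payload 4.2 kg.
Tool frame: the origin (TCP) lies at the centre of the arm's flange, where the gripper is bolted on; the fingertips stand 191 mm ahead of it and the grasp point (between the pads) lies 172 mm ahead of it; y points along the fingers, x is the direction in which the jaws open and shut, and the axes are right-handed (so a half turn about y gives the same grasp; the last joint's range is limited). The gripper opens to 91 mm and grips with 3 to 60 N. Pads are 32 mm wide; open, the fingers measure 118 mm over their backs; the gripper's body (76 mm by 178 mm) begins 60 mm behind the grasp point.
Start: joints at [-76.203, 18.312, 89.639, -0, 72.044, -1.146], TCP at [148.264, -555.554, 404.776] pointing down, gripper open.
Joint ranges: [-177.97, 177.97], [-48.28, 115.42], [12.27, 149.76], [-77.06, 257.06], [2.81, 150.46], [-146.56, 146.56]. Speed limits (degrees/s): [147.25, 147.25, 180, 180, 180, 180].

INTERFACE

Orientations are given as [roll, pitch, yaw] about the fixed x, y, z axes, in that order (R = Rz(yaw) Ry(pitch) Rx(roll)).
In Python, from workcell import env gives the robot as it stands.
- The arm moves only by the tool carry_out, never from a script. Its argument "increments" is a list of rows, each a list of 3 entries, a list of its own where there are three numbers: the turn, a rotation vector about the tool's x, y, z in rad, then the shift along the tool's x, y, z in mm, then the closure, from 0 (fully open) to 1 (shut). In form: [[[wx, wy, wz], [dx, dy, dz], claw], ...]. A call has 1 to 10 rows; each row is the pose to reach, as a shift and turn from the pose commanded when the call began, along the tool's axes at that moment; what a row does not reach only later rows make up. A row lasts 1/12 s, in which the tool goes at most 41.7 mm and 7.16 degrees, less where a joint would pass 70% of its speed; a pose out of reach is approached as far as the arm can. A call with a gripper value outside its range is refused whole. The fingers move at their own pace and stop on an object; "force" is the grip in N (left out, the last holds). Time passes only in rows, so rows that repeat a pose let the fingers close. It gives the time, the measured TCP pose, the force and the opening at its end, in the units of the state.
- env.state(): the state, without advancing time (a new reading comes with each control period).
- env.grab_frame(name): name is "side" or "top"; returns a dict with "frame" (480x640x3 uint8, blue, green, red), "z_map" (480x640 float32, mm along the optical axis (not along the pixel's ray), 0 where there is no reading), "camera_matrix" (3x3 intrinsics, pixels), "rvec" (rotation vector, rad) and "tvec" (3), from world to camera coordinates, as OpenCV has them. Camera axes: x right, y down, z forward; pixel columns grow to the right and rows downward; lengths in mm; the calibration is good to about 2 mm. A picture is of the moment at which its call begins.
- env.job_done(): hands the job in, once; it reports no verdict.
The state is a dict: "time_s": time; "qpos": joint angles; "qvel": joint speeds; "effort": joint torques, N m; "ee_pos": TCP position; "ee_rot": TCP orientation; "force": force on the tool from outside, world axes, zero at the start; "torque": the same for the moment, N m; "gripper_width": finger opening in mm.
Only numpy, scipy, OpenCV 4.12 (cv2) and the standard library are available. Lean on these libraries where they do the work, as an engineer would, in place of code of your own. Each camera call takes 0.05 s, during which the arm holds its last target. There are 200 camera calls.

## Working session

There is one attempt and no reset: what is moved stays moved. The work goes in short steps, Python scripts to look and compute and a tool call to move; the robot and the scene stay as the last step left them, time stands still between calls to the robot, and variables do not carry over. Pictures are saved under pics/ and viewed, about 8 in all and at most 12, crops included, and the job is handed in when it is done.

Besides the shell and the picture viewer there is one more tool, called as a command line: name --argument value ..., lists and objects as JSON in quotes. carry_out: Moves the arm, as the interface text tells. Its arguments: {"type":"object","properties":{"increments":{"type":"array","items":{"type":"array"}},"force":{"type":"number"}},"required":["increments"]}

```bash
mkdir -p pics; ls; cat > h.py <<'E'
import numpy as np, cv2
from workcell import env
from scipy.spatial.transform import Rotation as R
def grab(n):
    f=env.grab_frame(n); np.savez('%s.npz'%n,**f); return f
def load(n): return dict(np.load('%s.npz'%n))
def cloud(f):
    z=f['z_map'].astype(float); K=f['camera_matrix']; v,u=np.mgrid[:480,:640]
    p=np.stack([(u-K[0,2])*z/K[0,0],(v-K[1,2])*z/K[1,1],z],-1)
    Rm=cv2.Rodrigues(np.array(f['rvec'],float))[0]
    w=(p-np.array(f['tvec'],float).ravel())@Rm
    w[z==0]=np.nan; return w
def proj(f,P):
    return cv2.projectPoints(np.array(P,float).reshape(-1,3),np.array(f['rvec'],float),np.array(f['tvec'],float),f['camera_matrix'],None)[0].reshape(-1,2)
E
python3 - <<'E'
from h import *
for n in('top','side'):
    f=grab(n); cv2.imwrite(f'pics/{n}0.png',f['frame'])
    Rm=cv2.Rodrigues(np.array(f['rvec'],float))[0]; print(n,-Rm.T@np.array(f['tvec']).ravel(),Rm[2],f['camera_matrix'][0,0])
print(env.state())
E
```

```text
pics
top [ 390.4381585   -18.21976102 1565.80811867] [ 0.12676229  0.01086764 -0.99187359] 545.8560373891671
side [ 389.88883427 1134.4190404  1009.35513655] [ 0.12446344 -0.77812572 -0.61565349] 548.5407118957916
{'time_s': 0.1, 'qpos': array([-7.62014403e+01,  1.83490469e+01,  8.96996498e+01, -1.44812419e-03,
        7.20438345e+01, -1.14555605e+00]), 'qvel': array([-0.05207201, -0.10028196, -0.18806185, -0.06342601,  0.11195817,
        0.06128233]), 'effort': array([ 3.85425528e-04, -4.13331306e+01, -2.32509649e+01,  7.28368247e-02,
        4.21929848e-02, -5.56591385e-05]), 'ee_pos': array([ 148.24565863, -555.41211483,  403.99180647]), 'ee_rot': array([-89.99952667,   0.09254019, -75.05543635]), 'force': array([-0.46360756, -0.45772168, -0.02892482]), 'torque': array([0.00792355, 0.00244148, 0.00997313]), 'gripper_width': 91.26164264809087}
```

View pics/top0.png

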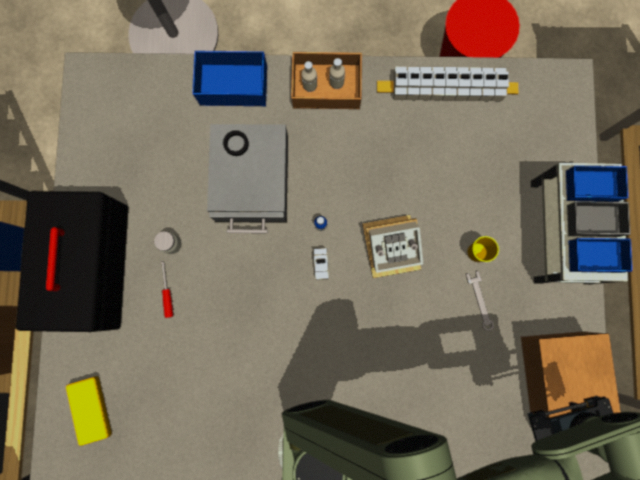

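View pics/side0.png

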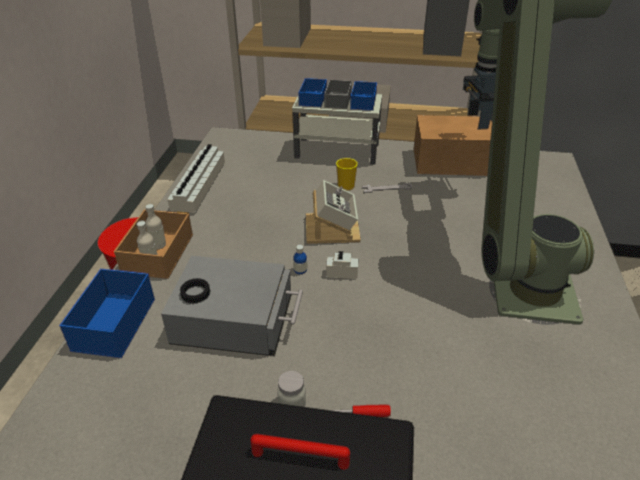

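Top view: the cabinet spans about (208–287, 123–220), with the handle at (247,229). The fuse box is at (397,247), the glue at (320,221) and the breaker at (320,263). Next I'll get metric points from depth.

```bash
python3 - <<'E'
from h import *
ft=load('top'); fs=load('side'); ct=cloud(ft); cs=cloud(fs)
def at(c,u,v,r=1): return np.round(np.nanmedian(c[v-r:v+r+1,u-r:u+r+1].reshape(-1,3),0),1)
for u,v in[(60,250)]: pass
print('bench',at(ct,300,330),at(ct,280,300),at(cs,250,370))
# cabinet top
m=np.isfinite(ct[...,2])&(ct[...,2]>95)&(ct[...,2]<112); m[:115]=0;m[240:]=0;m[:,:195]=0;m[:,300:]=0
pts=ct[m]; print('cabtop',len(pts),np.median(pts[:,2]),cv2.minAreaRect(pts[:,:2].astype(np.float32)))
m=np.isfinite(cs[...,2])&(cs[...,2]>98)&(cs[...,2]<110); m[:250]=0;m[350:]=0;m[:,:150]=0;m[:,310:]=0
pts=cs[m]; print('cabtop side',len(pts),np.median(pts[:,2]),cv2.minAreaRect(pts[:,:2].astype(np.float32)))
for n,c,b in(('top',ct,(222,236,220,275)),('side',cs,(285,330,285,305))):
    s=c[b[0]:b[1],b[2]:b[3]].reshape(-1,3); s=s[(s[:,2]>50)&(s[:,2]<80)]; print(n,'handle',len(s)); print(np.round(np.percentile(s,[2,50,98],axis=0),1))
for n,f,b in(('t',ft,(210,280,350,440)),('s',fs,(175,245,295,370))):
    a=f['frame'][b[0]:b[1],b[2]:b[3]]; cv2.imwrite(f'pics/box_{n}.png',cv2.resize(a,None,fx=6,fy=6,interpolation=cv2.INTER_CUBIC))
a=cv2.imread('pics/box_t.png');b=cv2.imread('pics/box_s.png');h=max(a.shape[0],b.shape[0])
w=np.zeros((h,a.shape[1]+b.shape[1],3),np.uint8);w[:a.shape[0],:a.shape[1]]=a;w[:b.shape[0],a.shape[1]:]=b
cv2.imwrite('pics/box.png',cv2.resize(w,(int(w.shape[1]*.8),int(w.shape[0]*.8))));print(w.shape)
E
```

```text
bench [326.   62.3  -1.3] [4.096e+02 1.213e+02 4.000e-01] [678.9 366.   -1.1]
cabtop 6327 102.885175266442 ((764.8936767578125, 216.00885009765625), (260.9814453125, 211.5284423828125), 0.5720521211624146)
cabtop side 5876 103.75976271965551 ((764.8658447265625, 215.803955078125), (259.7986145019531, 217.734375), 0.5163195729255676)
top handle 198
[[593.9 159.3  61.8]
 [599.7 213.3  68.9]
 [622.3 266.9  74.6]]
side handle 250
[[594.  142.9  54.6]
 [601.1 200.4  69.2]
 [635.1 269.   75.7]]
(420, 990, 3)
```

View pics/box.png

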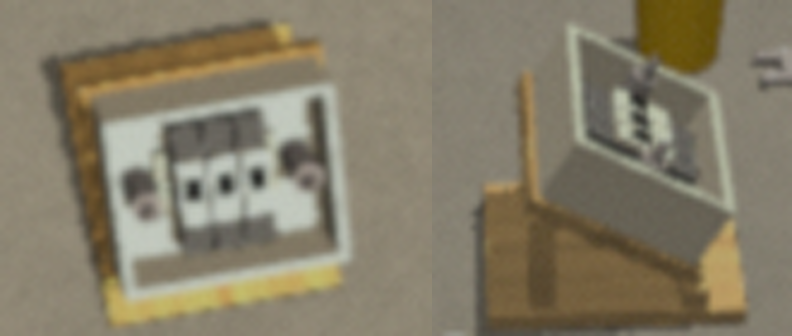

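Top crop: the rim corners are at about (103,122), (333,85), (350,258) and (128,298), with pin tips near (148,210) and (311,178). Side crop: the rim corners are at about (578,140), (570,28), (712,92) and (735,210). I'll fit the box pose to these.

```bash
cat > fit.py <<'E'
from h import *
from scipy.optimize import least_squares
ft=load('top'); fs=load('side'); cal={}
def Rb(yaw,tilt=30): return R.from_euler('ZY',[yaw,-tilt],degrees=True)
C=np.array([[55,65,45],[55,-65,45],[-55,-65,45],[-55,65,45]],float)
ti=np.array([(103,122),(333,85),(350,258),(128,298)])/4.8+[350,210]-.4
si=(np.array([(578,140),(570,28),(712,92),(735,210)])-[432,0])/4.8+[295,175]-.4
def world(p,P): return Rb(p[3]).apply(P)+p[:3]
def res(p,which='ts'):
    r=[]
    if 't' in which: r.append(proj(ft,world(p,C))-ti)
    if 's' in which: r.append(proj(fs,world(p,C))-si)
    return np.concatenate(r).ravel()
if __name__=='__main__':
  for w in('ts','t','s'):
    s=least_squares(res,[560,-40,80,9],args=(w,)); p=s.x
    print(w,np.round(p,1),'rim ctr',np.round(world(p,[0,0,45]),1),'res',np.round(s.fun,1))
    if w=='ts':
        P=world(p,[[0,46,60],[0,-46,60]]); print('pins',P.round(1),'topcrop',((proj(ft,P)-[350,210]+.4)*4.8).round(),'side',((proj(fs,P)-[295,175]+.4)*4.8+[432,0]).round()); np.save('box.npy',p)
  # depth check: rim plane points
  for n,f in(('top',ft),('side',fs)):
    c=cloud(f).reshape(-1,3); q=Rb(p[3]).inv().apply(c-np.load('box.npy')[:3])
    rim=q[(np.abs(q[:,2]-45)<12)&(((np.abs(np.abs(q[:,0])-53)<2)&(np.abs(q[:,1])<60))|((np.abs(np.abs(q[:,1])-63)<2)&(np.abs(q[:,0])<50)))]
    print(n,'rim z in box frame',len(rim),np.round(np.percentile(rim[:,2],[10,25,50,75,90]),1))
E
python3 fit.py
```

```text
ts [ 570.1 -195.1   69.3   11.4] rim ctr [ 548.  -199.6  108.2] res [-0.2  0.2  0.2 -0.9  0.4  0.  -0.2  0.3 -0.2  0.2 -0.5 -0.9  1.   0.3
  0.1  0.6]
pins [[ 531.6 -155.9  121.2]
 [ 549.7 -246.1  121.2]] topcrop [[153. 217.]
 [316. 187.]] side [[668. 141.]
 [657.  57.]]
t [ 572.2 -197.8   48.2   10.9] rim ctr [ 550.1 -202.    87.2] res [ 0.3  0.3  0.  -0.3 -0.1  0.2 -0.2 -0.1]
s [ 575.2 -235.    42.3   11.9] rim ctr [ 553.1 -239.6   81.3] res [ 0.4  0.1 -0.3 -0.3  0.2  0.3 -0.3 -0.1]
top rim z in box frame 224 [37.  41.6 43.6 45.8 47.7]
side rim z in box frame 134 [35.8 38.4 42.9 44.8 46.4]
```

```bash
cat >> h.py <<'E'
def down(yaw): return R.from_euler('xyz',[-90,0,yaw],degrees=True)
def goal(g,Rt,off=172):
    """grasp point g (world), tool rotation Rt -> shift/turn in tool axes from the present pose"""
    s=env.state(); R0=R.from_euler('xyz',s['ee_rot'],degrees=True)
    t=np.array(g,float)-Rt.apply([0,off,0])
    d=R0.inv().apply(t-s['ee_pos']); w=(R0.inv()*Rt).as_rotvec()
    print('t',round(s['time_s'],2),'turn',w.round(4).tolist(),'shift',d.round(1).tolist(),'F',s['force'].round(1),'w',round(s['gripper_width'],1),'grasp now',(s['ee_pos']+R0.apply([0,off,0])).round(1), s['ee_rot'].round(2))
E
python3 -c "
from h import *
goal([600,214,190],down(0.55))"
```

```text
t 0.1 turn [-0.0011, -1.3196, -0.0014] shift [-626.8, 43.0, 634.9] F [-0.5 -0.5 -0. ] w 91.3 grasp now [ 148.2 -555.1  232. ] [-90.     0.09 -75.06]
```

carry_out --increments '[[[0, -0.11, 0], [-25, 2, 25], 0.3], [[0, -0.22, 0], [-53, 4, 53], 0.71], [[0, -0.33, 0], [-82, 6, 82], 0.71], [[0, -0.44, 0], [-110, 8, 111], 0.71], [[0, -0.55, 0], [-138, 10, 140], 0.71], [[0, -0.66, 0], [-167, 12, 169], 0.71], [[0, -0.77, 0], [-195, 14, 198], 0.71], [[0, -0.88, 0], [-224, 16, 227], 0.71], [[0, -0.99, 0], [-252, 18, 255], 0.71], [[0, -1.1, 0], [-280, 20, 284], 0.71]]'

```text
time_s: 0.93
ee_pos: [350.7, -209.9, 384.6]
ee_rot: [-90.0, 0.0, -11.7]
force: [0.7, -0.6, -0.8]
gripper_width: 28.0
```

```bash
python3 -c "
from h import *
goal([600,214,190],down(0.55))"
```

```text
t 0.93 turn [0.0001, -0.2145, -0.0002] shift [157.9, 22.5, 465.7] F [ 0.7 -0.6 -0.8] w 28.0 grasp now [ 350.6 -209.9  212.6] [-9.000e+01  1.000e-02 -1.174e+01]
```

carry_out --increments '[[[0, -0.05, 0], [13, 2, 38], 0.71], [[0, -0.1, 0], [26, 4, 76], 0.71], [[0, -0.15, 0], [39, 6, 115], 0.71], [[0, -0.2145, 0], [52, 8, 154], 0.71], [[0, -0.2145, 0], [65, 10, 193], 0.71], [[0, -0.2145, 0], [78, 12, 232], 0.71], [[0, -0.2145, 0], [91, 14, 270], 0.71], [[0, -0.2145, 0], [104, 16, 308], 0.71], [[0, -0.2145, 0], [117, 18, 346], 0.71], [[0, -0.2145, 0], [130, 20, 384], 0.71]]'

```text
time_s: 1.77
ee_pos: [558.2, 138.7, 364.2]
ee_rot: [-90.0, 0.0, 0.3]
force: [1.1, -0.7, 0.5]
gripper_width: 26.6
```

```bash
python3 -c "
from h import *
goal([600,214,150],down(0.55))"
```

```text
t 1.77 turn [0.0005, -0.0045, -0.0007] shift [42.3, 42.1, 75.1] F [ 1.1 -0.7  0.5] w 26.6 grasp now [558.  138.6 192.2] [-9.003e+01  4.000e-02  2.900e-01]
```

carry_out --increments '[[[0, -0.0045, 0], [14, 12, 25], 0.71], [[0, -0.0045, 0], [28, 24, 50], 0.71], [[0, -0.0045, 0], [42, 36, 75], 0.71], [[0, -0.0045, 0], [42, 42, 75], 0.71], [[0, -0.0045, 0], [42, 42, 75], 0.71], [[0, -0.0045, 0], [42, 42, 75], 0.71], [[0, -0.0045, 0], [42, 42, 75], 0.71]]'

```text
time_s: 2.35
ee_pos: [599.0, 211.0, 323.2]
ee_rot: [-90.0, -0.0, 0.5]
force: [-0.0, -0.3, 0.7]
gripper_width: 26.4
```

```bash
python3 - <<'E'
from h import *
goal([600,214,70],down(0.55))
f=grab('side'); ft=grab('top')
a=f['frame'][230:360,220:390]; b=ft['frame'][170:300,170:300]
w=np.hstack([a,b]); cv2.imwrite('pics/h1.png',cv2.resize(w,None,fx=2.6,fy=2.6,interpolation=cv2.INTER_CUBIC))
print('handle mid px side crop',(proj(f,[600,214,66])-[220,230])*2.6, 'tips',(proj(f,[600,214,131])-[220,230])*2.6)
E
```

```text
t 2.35 turn [0.0004, -0.0013, 0.0] shift [1.0, 81.2, 3.0] F [-0.  -0.3  0.7] w 26.4 grasp now [599.  210.9 151.2] [-90.02  -0.     0.47]
handle mid px side crop [[197.43267339 198.18278717]] tips [[195.23152687 146.74748363]]
```

View pics/h1.png

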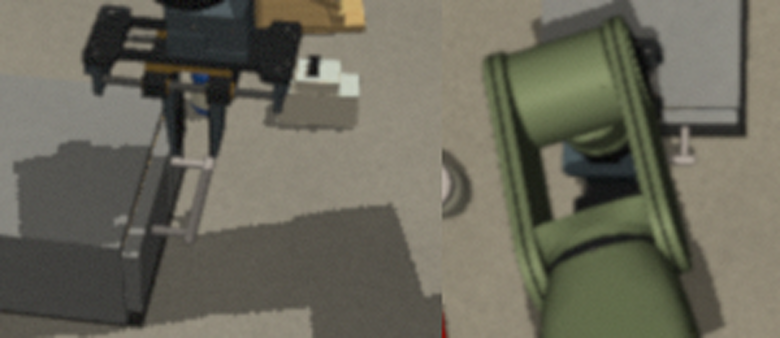

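The side crop shows the two fingers straddling the line of the bar, whose middle is at (199,198). Descend and grip.

carry_out --increments '[[[0, -0.001, 0], [1, 20, 3], 0.71], [[0, -0.001, 0], [1, 40, 3], 0.71], [[0, -0.001, 0], [1, 58, 3], 0.71], [[0, -0.001, 0], [1, 72, 3], 0.71], [[0, -0.001, 0], [1, 82, 3], 0.71], [[0, -0.001, 0], [1, 82, 3], 0.71]]'

```text
time_s: 2.95
ee_pos: [599.7, 214.0, 239.2]
ee_rot: [-90.1, 0.2, 0.5]
force: [-0.3, -0.3, -0.6]
gripper_width: 26.3
```

carry_out --increments '[[[0, 0, 0], [0, 0, 0], 1], [[0, 0, 0], [0, 0, 0], 1], [[0, 0, 0], [0, 0, 0], 1], [[0, 0, 0], [0, 0, 0], 1], [[0, 0, 0], [0, 0, 0], 1]]' --force 20

```text
time_s: 3.37
ee_pos: [599.2, 214.8, 241.9]
ee_rot: [-90.0, 0.2, 0.6]
force: [-5.2, -1.0, 3.4]
gripper_width: 10.8
```

carry_out --increments '[[[0, 0, 0], [-8, 0, 0], 1], [[0, 0, 0], [-25, 0, 0], 1], [[0, 0, 0], [-45, 0, 0], 1], [[0, 0, 0], [-65, 0, 0], 1], [[0, 0, 0], [-85, 0, 0], 1], [[0, 0, 0], [-105, 0, 0], 1], [[0, 0, 0], [-125, 0, 0], 1], [[0, 0, 0], [-145, 0, 0], 1], [[0, 0, 0], [-160, 0, 0], 1], [[0, 0, 0], [-170, 0, 0], 1]]'

```text
time_s: 4.2
ee_pos: [429.1, 213.1, 241.9]
ee_rot: [-90.0, -0.1, 0.6]
force: [1.3, -1.3, 2.1]
gripper_width: 10.5
```

carry_out --increments '[[[0, 0, 0], [-4, 0, 0], 1], [[0, 0, 0], [-8, 0, 0], 1], [[0, 0, 0], [-12, 0, 0], 1], [[0, 0, 0], [-14, 0, 0], 1], [[0, 0, 0], [-15, 0, 0], 1], [[0, 0, 0], [-15, 0, 0], 1]]'

```text
time_s: 4.7
ee_pos: [416.4, 213.0, 241.8]
ee_rot: [-90.0, -0.2, 0.6]
force: [0.1, -4.2, 8.6]
gripper_width: 10.6
```

carry_out --increments '[[[0, 0, 0], [-2, 0, 0], 1], [[0, 0, 0], [-4, 0, 0], 1], [[0, 0, 0], [-4, 0, 0], 1], [[0, 0, 0], [-4, 0, 0], 1]]'

```text
time_s: 5.03
ee_pos: [414.9, 213.0, 241.9]
ee_rot: [-90.0, -0.6, 0.7]
force: [11.0, -5.9, 0.4]
gripper_width: 10.4
```

carry_out --increments '[[[0, 0, 0], [2, 0, 0], 0.71], [[0, 0, 0], [2, 0, 0], 0.71], [[0, 0, 0], [2, 0, 0], 0.71], [[0, 0, 0], [2, 0, 0], 0.71], [[0, 0, 0], [2, -15, 0], 0.71], [[0, 0, 0], [2, -45, 0], 0.71], [[0, 0, 0], [2, -85, 0], 0.71], [[0, 0, 0], [2, -125, 0], 0.6], [[0, 0, 0], [2, -155, -30], 0.3], [[0, 0, 0], [2, -165, -70], 0]]'

```text
time_s: 5.87
ee_pos: [414.7, 144.5, 410.2]
ee_rot: [-89.8, -0.5, 0.8]
force: [1.2, -0.3, 0.1]
gripper_width: 43.7
```

carry_out --increments '[[[0, 0, 0], [-5, 0, -40], 0], [[0, 0, 0], [-10, 0, -80], 0], [[0, 0, 0], [-15, 0, -120], 0], [[0, 0, 0], [-15, 0, -160], 0], [[0, 0, 0], [-15, 0, -200], 0], [[0, 0, 0], [-15, 0, -230], 0]]'

```text
time_s: 6.37
ee_pos: [400.5, -89.1, 405.7]
ee_rot: [-90.0, -0.0, 0.5]
force: [0.9, 0.2, -0.4]
gripper_width: 83.7
```

```bash
python3 - <<'E'
from h import *
f=grab('side'); ft=grab('top')
a=f['frame'][250:380,240:400]; b=ft['frame'][150:310,195:305]
cv2.imwrite('pics/d_side.png',cv2.resize(a,None,fx=3,fy=3,interpolation=cv2.INTER_CUBIC))
cv2.imwrite('pics/d_top.png',cv2.resize(b,None,fx=3.7,fy=3.7,interpolation=cv2.INTER_CUBIC))
A=cv2.imread('pics/d_side.png');B=cv2.imread('pics/d_top.png')
w=np.zeros((max(A.shape[0],B.shape[0]),A.shape[1]+B.shape[1],3),np.uint8);w[:B.shape[0],:B.shape[1]]=B;w[:A.shape[0],B.shape[1]:]=A
s=min(1,800/w.shape[1]);cv2.imwrite('pics/d.png',cv2.resize(w,None,fx=s,fy=s));print(w.shape,s,B.shape)
c=cloud(ft)[150:310,195:305].reshape(-1,3); 
k=c[(c[:,0]>380)&(c[:,0]<440)&(c[:,1]>150)&(c[:,1]<275)&(c[:,2]>50)&(c[:,2]<80)]; print('handle',np.percentile(k,[5,50,95],axis=0).round(1))
k=c[(c[:,0]>470)&(c[:,0]<620)&(c[:,1]>150)&(c[:,1]<280)&(c[:,2]>52)&(c[:,2]<72)]; print('rib?',len(k)); print(np.percentile(k,[3,50,97],axis=0).round(1)); print(cv2.minAreaRect(k[:,:2].astype(np.float32)))
k=c[(c[:,0]>450)&(c[:,0]<620)&(c[:,1]>135)&(c[:,1]<295)&(c[:,2]>28)&(c[:,2]<36)]; print('plate',len(k)); print(cv2.minAreaRect(k[:,:2].astype(np.float32)))
E
```

```text
(592, 887, 3) 0.9019165727170236 (592, 407, 3)
handle [[412.1 161.9  63.8]
 [417.8 212.9  69.5]
 [435.1 262.   73.8]]
rib? 100
[[533.6 201.3  55.3]
 [557.7 208.2  61.8]
 [581.3 215.3  68. ]]
((556.9024047851562, 208.24960327148438), (15.195290565490723, 50.202239990234375), 87.38151550292969)
plate 1150
((535.67919921875, 214.86929321289062), (168.01898193359375, 159.46290588378906), 0.1494588553905487)
```

View pics/d.png

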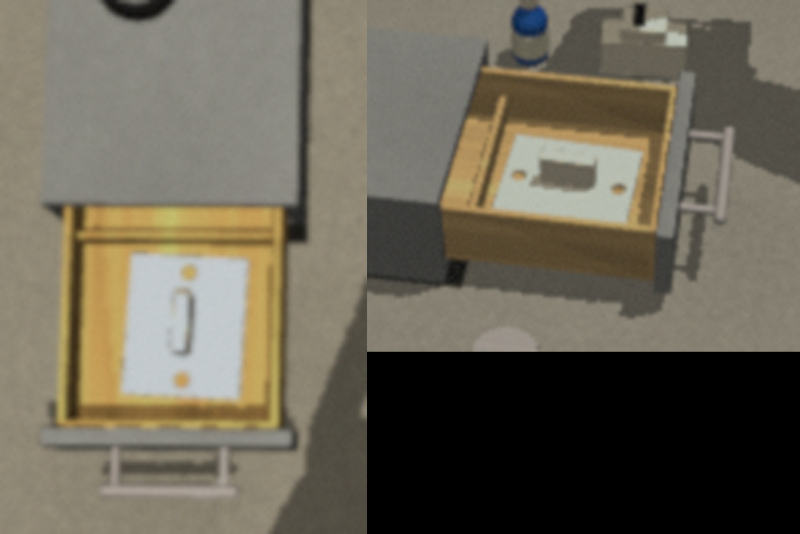

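The drawer is out 182 mm and the cover is in view. Its holes are at crop (190,272) and (182,379), with the rib middle near (181,322). I'll compute the cover pose from these.

```bash
cat >> h.py <<'E'
def ray(f,uv,z):
    K=f['camera_matrix'];Rm=cv2.Rodrigues(np.array(f['rvec'],float))[0];o=-Rm.T@np.array(f['tvec'],float).ravel()
    d=Rm.T@np.linalg.inv(K)@[uv[0],uv[1],1]; return o+d*(z-o[2])/d[2]
E
python3 - <<'E'
from h import *
f=load('top');s=3.337
h=[ray(f,np.array(p)/s+[195,150]-.4,29) for p in((190,272),(182,379))]
fs=load('side'); k=2.706
g=[ray(fs,(np.array(p)-[367,0])/k+[240,250]-.4,29) for p in((519,175),(618,188))]
for a in(h,g):
    d=a[0]-a[1]; print(np.round(a,1).tolist(),'mid',(a[0]+a[1])[:2]/2,'len',np.linalg.norm(d),'ang',np.degrees(np.arctan2(d[1],d[0])))
goal([556,208.5,150],down(86.5))
E
```

```text
[[602.6, 204.9, 29.0], [511.1, 208.6, 29.0]] mid [556.85026715 206.75785403] len 91.60925894150746 ang -2.308204718146107
[[603.3, 205.3, 29.0], [511.8, 207.4, 29.0]] mid [557.55062477 206.32504489] len 91.46250832416814 ang -1.2873327314128529
t 6.47 turn [0.0009, -1.5053, -0.0009] shift [156.3, 83.2, 297.9] F [-1.  -0.5 -0.3] w 90.7 grasp now [401.1 -90.1 233.6] [-90.07   0.     0.25]
```

carry_out --increments '[[[0, -0.11, 0], [13, 4, 25], 0], [[0, -0.22, 0], [28, 8, 54], 0], [[0, -0.33, 0], [44, 14, 84], 0], [[0, -0.44, 0], [60, 20, 115], 0], [[0, -0.55, 0], [76, 28, 146], 0], [[0, -0.66, 0], [92, 36, 176], 0], [[0, -0.77, 0], [108, 44, 207], 0], [[0, -0.88, 0], [124, 52, 238], 0], [[0, -0.99, 0], [140, 60, 268], 0], [[0, -1.1, 0], [156, 66, 296], 0]]'

```text
time_s: 7.3
ee_pos: [553.8, 213.9, 338.5]
ee_rot: [-89.9, 0.0, 64.0]
force: [0.2, -0.0, -0.2]
gripper_width: 91.4
```

carry_out --increments '[[[0, -0.11, 0], [0, 4, 0], 0], [[0, -0.22, 0], [0, 8, 0], 0], [[0, -0.33, 0], [0, 12, 0], 0], [[0, -0.43, 0], [0, 16, 0], 0], [[0, -0.43, 0], [0, 16, 0], 0], [[0, -0.43, 0], [0, 16, 0], 0]]'

```text
time_s: 7.8
ee_pos: [553.7, 211.6, 323.3]
ee_rot: [-89.9, 0.0, 88.1]
force: [-0.6, 0.2, -0.4]
gripper_width: 91.1
```

```bash
python3 -c "
from h import *
goal([557,207.5,53],down(87.8))
print(env.state()['qpos'])"
```

```text
t 7.8 turn [-0.0013, 0.0061, -0.0001] shift [-4.0, 98.3, -3.6] F [-0.6  0.2 -0.4] w 91.1 grasp now [553.5 211.6 151.3] [-8.992e+01  1.000e-02  8.815e+01]
[ 1.97991353e+01  2.33823134e+01  9.41929971e+01  2.54193475e-02
  6.24975865e+01 -6.83613611e+01]
```

carry_out --increments '[[[0, 0.006, 0], [-4, 15, -3.5], 0], [[0, 0.006, 0], [-4, 35, -3.5], 0], [[0, 0.006, 0], [-4, 55, -3.5], 0], [[0, 0.006, 0], [-4, 72, -3.5], 0], [[0, 0.006, 0], [-4, 85, -3.5], 0], [[0, 0.006, 0], [-4, 93, -3.5], 0], [[0, 0.006, 0], [-4, 97, -3.5], 0], [[0, 0.006, 0], [-4, 97.5, -3.5], 0], [[0, 0.006, 0], [-4, 97.5, -3.5], 0]]'

```text
time_s: 8.55
ee_pos: [557.9, 206.8, 226.7]
ee_rot: [-90.1, -0.0, 87.9]
force: [1.1, 1.0, 0.7]
gripper_width: 91.2
```

carry_out --increments '[[[0, 0, 0], [0, 0, 0], 0.5], [[0, 0, 0], [0, 0, 0], 0.7], [[0, 0, 0], [0, 0, 0], 1], [[0, 0, 0], [0, 0, 0], 1], [[0, 0, 0], [0, 0, 0], 1], [[0, 0, 0], [0, 0, 0], 1], [[0, 0, 0], [0, 0, 0], 1], [[0, 0, 0], [0, 0, 0], 1]]' --force 30

```text
time_s: 9.22
ee_pos: [557.7, 206.5, 226.2]
ee_rot: [-90.0, 0.0, 87.9]
force: [-0.6, 0.5, 0.7]
gripper_width: 41.0
```

carry_out --increments '[[[0, 0, 0], [0, 0, 0], 1], [[0, 0, 0], [0, 0, 0], 1], [[0, 0, 0], [0, 0, 0], 1], [[0, 0, 0], [0, 0, 0], 1], [[0, 0, 0], [0, 0, 0], 1], [[0, 0, 0], [0, 0, 0], 1]]'

```text
time_s: 9.72
ee_pos: [557.7, 206.6, 226.1]
ee_rot: [-90.0, -0.0, 87.9]
force: [-0.9, 1.2, -0.0]
gripper_width: 14.1
```

carry_out --increments '[[[0, 0, 0], [0, -8, 0], 1], [[0, 0, 0], [0, -25, 0], 1], [[0, 0, 0], [0, -50, 0], 1], [[0, 0, 0], [0, -80, 0], 1], [[0, 0, 0], [0, -110, 0], 1], [[0, 0, 0], [0, -140, 0], 1], [[0, 0, 0], [0, -170, 0], 1], [[0, 0, 0], [0, -180, 0], 1]]'

```text
time_s: 10.38
ee_pos: [558.0, 206.5, 411.4]
ee_rot: [-90.5, -0.2, 87.9]
force: [1.4, 0.3, -1.3]
gripper_width: 14.0
```

```bash
python3 - <<'E'
from h import *
from fit import Rb
p=np.load('box.npy'); Rt=Rb(p[3])*R.from_euler('x',-90,degrees=True)
print(Rt.as_euler('xyz',degrees=True))
for h in (100,40):
    t=Rb(p[3]).apply([0,0,45+28+h])+p[:3]; print(t.round(1)); goal(t,Rt)
print(env.state()['qpos'].round(1))
E
```

```text
[-90.         -30.          11.35788892]
[ 485.3 -212.2  219.1]
t 10.38 turn [-0.3443, 1.304, -0.4351] shift [-441.2, 41.1, 141.2] F [ 1.4  0.3 -1.3] w 14.0 grasp now [559.4 207.  239.4] [-90.45  -0.16  87.89]
[ 514.7 -206.3  167.1]
t 10.38 turn [-0.3443, 1.304, -0.4351] shift [-434.4, 93.3, 112.5] F [ 1.4  0.3 -1.3] w 14.0 grasp now [559.4 207.  239.4] [-90.45  -0.16  87.89]
[ 19.2  19.8  86.5  -0.   73.3 -68.7]
```

carry_out --increments '[[[-0.01, 0.04, -0.013], [-13, 1, 4], 1], [[-0.03, 0.12, -0.04], [-40, 3, 12], 1], [[-0.054, 0.204, -0.068], [-70, 5, 21], 1], [[-0.077, 0.292, -0.097], [-100, 8, 31], 1], [[-0.1, 0.38, -0.127], [-130, 12, 41], 1], [[-0.124, 0.468, -0.156], [-160, 16, 51], 1], [[-0.147, 0.556, -0.185], [-190, 19, 61], 1], [[-0.17, 0.644, -0.215], [-220, 22, 70], 1], [[-0.194, 0.732, -0.244], [-250, 25, 80], 1], [[-0.217, 0.82, -0.274], [-278, 28, 89], 1]]'

```text
time_s: 11.22
ee_pos: [457.1, -69.3, 377.1]
ee_rot: [-95.0, -18.8, 41.0]
force: [0.2, -0.4, -1.2]
gripper_width: 14.1
```

```bash
python3 - <<'E'
from h import *
from fit import Rb
p=np.load('box.npy'); Rt=Rb(p[3])*R.from_euler('x',-90,degrees=True)
t=Rb(p[3]).apply([0,0,45+28+100])+p[:3]; goal(t,Rt)
E
```

```text
t 11.22 turn [-0.1285, 0.4796, -0.17] shift [-142.3, -31.4, -86.8] F [ 0.2 -0.4 -1.2] w 14.1 grasp now [508.6 -44.4 214.9] [-95.02 -18.8   41.02]
```

carry_out --increments '[[[-0.026, 0.096, -0.034], [-28, -6, -17], 1], [[-0.051, 0.192, -0.068], [-57, -12, -34], 1], [[-0.077, 0.288, -0.102], [-85, -19, -52], 1], [[-0.103, 0.384, -0.136], [-114, -25, -69], 1], [[-0.12, 0.45, -0.16], [-135, -29, -82], 1], [[-0.1285, 0.48, -0.17], [-142, -31, -87], 1], [[-0.1285, 0.48, -0.17], [-142, -31, -87], 1], [[-0.1285, 0.48, -0.17], [-142, -31, -87], 1]]'

```text
time_s: 11.88
ee_pos: [403.3, -227.7, 368.4]
ee_rot: [-90.0, -30.0, 11.6]
force: [0.3, 0.4, -1.5]
gripper_width: 14.2
```

```bash
python3 - <<'E'
from h import *
from fit import Rb
p=np.load('box.npy'); Rt=Rb(p[3])*R.from_euler('x',-90,degrees=True)
t=Rb(p[3]).apply([0,0,45+28+100])+p[:3]; goal(t,Rt)
f=grab('side'); ft=grab('top')
b=ft['frame'][190:310,330:460]; a=f['frame'][130:250,270:400]
cv2.imwrite('pics/s1.png',cv2.resize(np.hstack([b,a]),None,fx=3,fy=3,interpolation=cv2.INTER_CUBIC))
E
```

```text
t 11.88 turn [-0.0025, 0.0035, -0.0007] shift [-2.4, -1.0, -1.0] F [ 0.3  0.4 -1.5] w 14.2 grasp now [ 487.4 -210.3  219.4] [-89.97 -29.96  11.59]
```

View pics/s1.png

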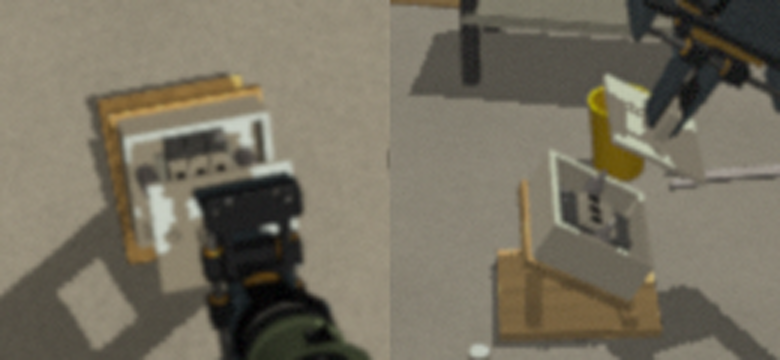

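Top crop: the held cover partly hides the box, around (215,200). Side crop: the cover is at (650,125), parallel to the box face. I'll check the box fit on the first pictures with an overlay.

```bash
python3 - <<'E'
from h import *
from fit import *
p=np.load('box.npy'); k=8
out=[]
for n,b in(('top',(212,278,362,430)),('side',(178,232,310,358))):
    f=load(n); im=cv2.imread(f'pics/{n}0.png')[b[0]:b[1],b[2]:b[3]]
    kk=600/im.shape[0]*0.95; kk=min(kk,395/im.shape[1]); im=cv2.resize(im,None,fx=kk,fy=kk,interpolation=cv2.INTER_CUBIC)
    t=lambda P:((proj(f,world(p,P))-[b[2],b[0]]+.5)*kk-.5)
    cv2.polylines(im,[np.round(t(C)).astype(int)],True,(0,0,255),1)
    for y in(46,-46):
        q=np.round(t([[0,y,45],[0,y,60]])).astype(int); cv2.line(im,tuple(map(int,q[0])),tuple(map(int,q[1])),(0,255,0),1); cv2.circle(im,tuple(map(int,q[1])),2,(0,255,0),-1)
    print(n,kk,im.shape); out.append(im)
h=max(i.shape[0] for i in out); out=[cv2.copyMakeBorder(i,0,h-i.shape[0],0,0,cv2.BORDER_CONSTANT) for i in out]
cv2.imwrite('pics/ov.png',np.hstack(out))
E
```

```text
top 5.8088235294117645 (383, 395, 3)
side 8.229166666666666 (444, 395, 3)
```

View pics/ov.png

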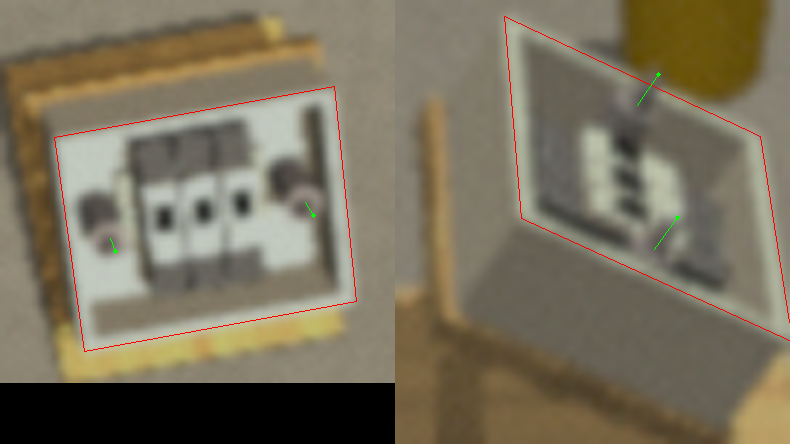

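The overlay tips lie about 2 px beyond the visible pin tips, and the rim outline is slightly large in the side view. I'll refine with depth points on the box faces.

```bash
python3 - <<'E'
from h import *
from fit import *
p=np.load('box.npy')
for it in range(4):
  J=[];r=[]
  for n in('top','side'):
    f=load(n); c=cloud(f).reshape(-1,3); c=c[np.isfinite(c).all(1)]; q=Rb(p[3]).inv().apply(c-p[:3])
    X,Y,Z=q.T
    S={'y+':((abs(Y-65)<7)&(abs(X)<48)&(Z>6)&(Z<38),1,65),'y-':((abs(Y+65)<7)&(abs(X)<48)&(Z>6)&(Z<38),1,-65),
       'x+':((abs(X-55)<7)&(abs(Y)<58)&(Z>6)&(Z<38),0,55)}
    rim=(abs(Z-45)<6)&(((abs(X-53)<2.5)&(abs(Y)<60))|((abs(Y-62.5)<2.5)&(abs(X)<50))|((abs(Y+62.5)<2.5)&(abs(X)<50)))
    if n=='top': rim&=(X>10)
    S['rim']=(rim,2,45)
    for k,(m,a,v) in S.items():
        if m.sum()<25: continue
        e=q[m,a]-v; md=np.median(e)
        sl=np.polyfit(q[m,1-a],e,1)[0] if a<2 else 0
        print(it,n,k,m.sum(),'med',md.round(2),'slope deg',np.degrees(sl).round(2),'sd',e.std().round(1))
        row=np.zeros(3);row[a]=1; w=np.sqrt(m.sum()); J.append(row*w); r.append(md*w)
  d=np.linalg.lstsq(np.array(J),np.array(r),rcond=None)[0]; p[:3]+=Rb(p[3]).apply(d); print('d',d.round(2),p.round(1))
np.save('box2.npy',p)
for n in('top','side'):
  f=load(n); c=cloud(f).reshape(-1,3)
  for bx in((430,500,-120,-20),(620,700,-300,-100)):
    m=(c[:,0]>bx[0])&(c[:,0]<bx[1])&(c[:,1]>bx[2])&(c[:,1]<bx[3])&(abs(c[:,2])<15); print(n,'bench',m.sum(),np.median(c[m,2]).round(2))
E
```

```text
0 top y+ 45 med 1.59 slope deg 0.53 sd 1.2
0 top x+ 198 med -0.46 slope deg 0.36 sd 1.2
0 top rim 124 med -0.69 slope deg 0.0 sd 2.6
0 side y+ 303 med 0.22 slope deg -0.35 sd 2.7
0 side y- 81 med 4.54 slope deg 0.08 sd 1.9
0 side x+ 132 med 0.45 slope deg -0.02 sd 1.1
0 side rim 111 med -0.7 slope deg 0.0 sd 2.5
d [-0.09  1.18 -0.69] [ 570.1 -193.9   68.6   11.4]
1 top y+ 43 med 0.41 slope deg -0.04 sd 0.3
1 top y- 29 med 6.32 slope deg -0.46 sd 0.4
1 top x+ 201 med -0.36 slope deg 0.47 sd 1.3
1 top rim 136 med -0.18 slope deg 0.0 sd 2.8
1 side y+ 304 med -0.88 slope deg -0.25 sd 2.7
1 side y- 95 med 3.81 slope deg 0.03 sd 2.1
1 side x+ 136 med 0.51 slope deg -0.1 sd 1.2
1 side rim 120 med -0.66 slope deg 0.0 sd 2.7
d [-0.01  0.63 -0.41] [ 570.2 -193.3   68.3   11.4]
2 top y+ 43 med -0.22 slope deg -0.04 sd 0.3
2 top y- 31 med 5.74 slope deg -0.29 sd 0.5
2 top x+ 202 med -0.34 slope deg 0.42 sd 1.4
2 top rim 139 med 0.09 slope deg 0.0 sd 2.9
2 side y+ 302 med -1.43 slope deg -0.23 sd 2.8
2 side y- 99 med 3.33 slope deg 0.04 sd 2.2
2 side x+ 135 med 0.48 slope deg -0.1 sd 1.2
2 side rim 130 med -0.3 slope deg 0.0 sd 2.8
d [-0.01  0.14 -0.1 ] [ 570.2 -193.1   68.2   11.4]
3 top y+ 44 med -0.36 slope deg -0.11 sd 0.8
3 top y- 34 med 5.62 slope deg -0.56 sd 0.6
3 top x+ 203 med -0.33 slope deg 0.41 sd 1.4
3 top rim 138 med 0.1 slope deg 0.0 sd 2.9
3 side y+ 302 med -1.57 slope deg -0.23 sd 2.8
3 side y- 97 med 3.07 slope deg 0.01 sd 2.2
3 side x+ 134 med 0.49 slope deg -0.11 sd 1.2
3 side rim 132 med -0.23 slope deg 0.0 sd 2.8
d [ 0.   -0.   -0.06] [ 570.2 -193.1   68.1   11.4]
top bench 853 -1.12
top bench 1472 -0.18
side bench 459 -0.36
side bench 861 0.89
```

```bash
python3 - <<'E'
from h import *
s=env.state(); Rt=R.from_euler('xyz',s['ee_rot'],degrees=True); B=Rt*R.from_euler('x',90,degrees=True)
o=s['ee_pos']+Rt.apply([0,200.1,0]); print('cover by arm',o.round(1))
for n in('top','side'):
    f=load(n); c=cloud(f).reshape(-1,3); c=c[np.isfinite(c).all(1)]; q=B.inv().apply(c-o)
    m=(abs(q[:,2]-5)<6)&(abs(q[:,0])<58)&(abs(q[:,1])<70); g=q[m]
    print(n,m.sum(),'z top med',np.median(g[:,2]).round(2))
    A=np.c_[g[:,:2],np.ones(len(g))]; co=np.linalg.lstsq(A,g[:,2],rcond=None)[0]; print(' tilt deg',np.degrees(co[:2]).round(2))
    g=g[abs(g[:,2]-np.median(g[:,2]))<3]
    e=lambda a,b,lo,hi:[ (round(np.min(g[(g[:,b]>=i)&(g[:,b]<i+6),a]),1),round(np.max(g[(g[:,b]>=i)&(g[:,b]<i+6),a]),1)) for i in range(lo,hi,6) if ((g[:,b]>=i)&(g[:,b]<i+6)).sum()>4]
    print(' y_b extents by x_b',e(1,0,-48,48)); print(' x_b extents by y_b',e(0,1,-60,60))
E
```

```text
cover by arm [ 501.7 -206.6  195.5]
top 664 z top med 3.98
 tilt deg [-0.34 -0.15]
 y_b extents by x_b [(np.float64(24.5), np.float64(60.9)), (np.float64(24.5), np.float64(60.9)), (np.float64(26.3), np.float64(59.7)), (np.float64(25.9), np.float64(58.8)), (np.float64(25.5), np.float64(58.1)), (np.float64(-58.2), np.float64(60.4)), (np.float64(-59.4), np.float64(59.6)), (np.float64(-58.7), np.float64(61.1)), (np.float64(19.3), np.float64(60.6)), (np.float64(21.0), np.float64(60.2)), (np.float64(20.8), np.float64(61.2)), (np.float64(22.6), np.float64(57.8)), (np.float64(24.1), np.float64(60.4)), (np.float64(25.5), np.float64(59.4)), (np.float64(-58.2), np.float64(60.9)), (np.float64(-58.2), np.float64(60.5))]
 x_b extents by y_b [(np.float64(-50.3), np.float64(50.3)), (np.float64(41.6), np.float64(46.8)), (np.float64(40.0), np.float64(49.2)), (np.float64(-12.7), np.float64(49.6)), (np.float64(-10.4), np.float64(50.4)), (np.float64(42.0), np.float64(49.1)), (np.float64(42.0), np.float64(50.2)), (np.float64(40.1), np.float64(49.7)), (np.float64(41.5), np.float64(49.3)), (np.float64(41.9)
[... 1193 characters left out ...]
(np.float64(11.4), np.float64(49.8)), (np.float64(-48.6), np.float64(50.3)), (np.float64(-49.8), np.float64(49.6)), (np.float64(-44.5), np.float64(50.3)), (np.float64(-46.6), np.float64(47.7)), (np.float64(-51.4), np.float64(48.1)), (np.float64(-45.0), np.float64(51.2)), (np.float64(-46.3), np.float64(49.9)), (np.float64(-46.8), np.float64(46.4)), (np.float64(-46.9), np.float64(51.4)), (np.float64(-50.0), np.float64(47.6)), (np.float64(-38.5), np.float64(47.3)), (np.float64(-46.3), np.float64(50.3)), (np.float64(-49.7), np.float64(48.4)), (np.float64(-49.4), np.float64(48.4)), (np.float64(-48.4), np.float64(49.8)), (np.float64(-48.9), np.float64(49.2)), (np.float64(-49.4), np.float64(51.1))]
```

```bash
python3 - <<'E'
from h import *
from fit import *
p=np.load('box.npy')
for n in('top','side'):
    f=load(n); c=cloud(f).reshape(-1,3); q=Rb(11.1).inv().apply(c-p[:3])
    for y in(46,-46):
        m=(abs(q[:,2]-54)<8)&(abs(q[:,0])<14)&(abs(q[:,1]-y)<14); g=q[m]; print(n,y,len(g)); print(g[np.argsort(-g[:,2])][:12].round(1).tolist())
Rt=Rb(11.1)*R.from_euler('x',-90,degrees=True)
for h in(100,40,22):
    print(h);goal(Rb(11.1).apply([0,0,73.1+h])+p[:3],Rt)
E
```

```text
top 46 3
[[9.0, 49.1, 47.0], [3.5, 52.4, 46.5], [8.1, 46.3, 46.0]]
top -46 3
[[10.4, -40.2, 49.3], [8.3, -46.0, 47.1], [11.4, -59.9, 46.9]]
side 46 13
[[2.3, 47.3, 59.7], [4.4, 50.5, 57.2], [0.2, 46.5, 56.3], [-3.9, 38.3, 56.1], [3.9, 53.7, 56.0], [-1.3, 47.1, 53.7], [1.7, 52.6, 52.5], [-2.6, 48.4, 51.5], [2.9, 45.1, 49.8], [9.9, 54.2, 49.3], [2.2, 47.7, 48.3], [-1.3, 54.1, 47.3]]
side -46 15
[[1.8, -39.1, 58.5], [0.8, -46.3, 57.8], [0.9, -36.5, 56.8], [3.6, -45.7, 56.6], [2.8, -38.4, 54.4], [1.8, -45.7, 53.6], [4.6, -45.2, 52.4], [3.2, -44.1, 50.0], [-1.0, -43.6, 48.6], [4.4, -57.6, 47.6], [11.1, -58.8, 47.1], [8.6, -39.2, 46.6]]
100
t 11.98 turn [-0.0052, 0.0095, -0.0001] shift [-3.1, -1.1, -0.9] F [ 0.1  0.8 -1. ] w 13.9 grasp now [ 488.  -209.4  219.8] [-90.02 -30.    11.73]
40
t 11.98 turn [-0.0052, 0.0095, -0.0001] shift [-3.1, 58.9, -1.2] F [ 0.1  0.8 -1. ] w 13.9 grasp now [ 488.  -209.4  219.8] [-90.02 -30.    11.73]
22
t 11.98 turn [-0.0052, 0.0095, -0.0001] shift [-3.1, 76.9, -1.3] F [ 0.1  0.8 -1. ] w 13.9 grasp now [ 488.  -209.4  219.8] [-90.02 -30.    11.73]
```

carry_out --increments '[[[-0.005, 0.0095, 0], [-1.5, 15, -1], 1], [[-0.005, 0.0095, 0], [-1.9, 35, -1.2], 1], [[-0.005, 0.0095, 0], [-1.9, 52, -1.2], 1], [[-0.005, 0.0095, 0], [-1.9, 66, -1.2], 1], [[-0.005, 0.0095, 0], [-1.9, 74, -1.2], 1], [[-0.005, 0.0095, 0], [-1.9, 78, -1.2], 1], [[-0.005, 0.0095, 0], [-1.9, 78, -1.2], 1], [[-0.005, 0.0095, 0], [-1.9, 78, -1.2], 1]]'

```text
time_s: 12.65
ee_pos: [440.7, -221.3, 300.9]
ee_rot: [-90.1, -30.1, 11.1]
force: [0.6, -0.0, -1.4]
gripper_width: 14.1
```

```bash
python3 - <<'E'
from h import *
from fit import *
p=np.load('box.npy')
Rt=Rb(11.1)*R.from_euler('x',-90,degrees=True)
goal(Rb(11.1).apply([1.2,0,73.1])+p[:3],Rt)
f=grab('side'); ft=grab('top')
b=ft['frame'][205:285,355:445]; a=f['frame'][165:245,300:370]
cv2.imwrite('pics/s2.png',cv2.resize(np.hstack([b,a]),None,fx=4.9,fy=4.9,interpolation=cv2.INTER_CUBIC))
E
```

```text
t 12.65 turn [0.0016, -0.0007, 0.0012] shift [-0.3, 21.5, 0.8] F [ 0.6 -0.  -1.4] w 14.1 grasp now [ 525.3 -205.   152.1] [-90.07 -30.07  11.06]
```

View pics/s2.png

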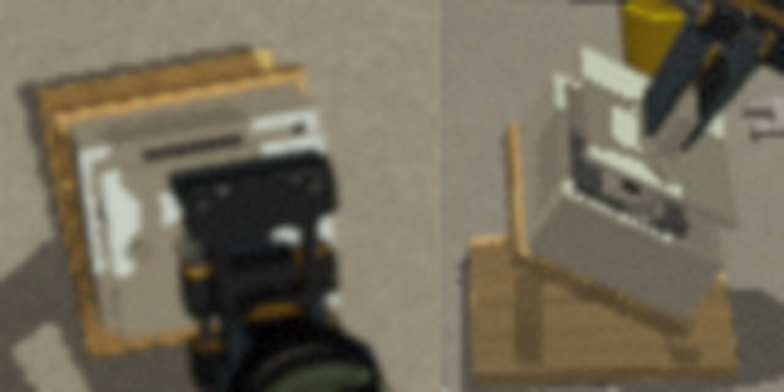

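The cover sits parallel to the rim and centred, with no contact yet. Lower it slowly and watch the force.

carry_out --increments '[[[0.0016, 0, 0.001], [-0.3, 2, 0.8], 1], [[0.0016, 0, 0.001], [-0.3, 4, 0.8], 1], [[0.0016, 0, 0.001], [-0.3, 6, 0.8], 1], [[0.0016, 0, 0.001], [-0.3, 8, 0.8], 1], [[0.0016, 0, 0.001], [-0.3, 9.5, 0.8], 1], [[0.0016, 0, 0.001], [-0.3, 11, 0.8], 1], [[0.0016, 0, 0.001], [-0.3, 11, 0.8], 1]]'

```text
time_s: 13.33
ee_pos: [445.5, -219.9, 290.5]
ee_rot: [-89.9, -30.0, 11.0]
force: [-0.5, 0.3, -1.4]
gripper_width: 13.6
```

carry_out --increments '[[[0, 0, 0], [0, 1.5, 0], 1], [[0, 0, 0], [0, 3, 0], 1], [[0, 0, 0], [0, 4.5, 0], 1], [[0, 0, 0], [0, 6, 0], 1], [[0, 0, 0], [0, 7.5, 0], 1], [[0, 0, 0], [0, 8.5, 0], 1], [[0, 0, 0], [0, 8.5, 0], 1]]'

```text
time_s: 13.92
ee_pos: [449.7, -219.1, 283.2]
ee_rot: [-89.9, -30.0, 11.0]
force: [-0.8, 0.6, -0.7]
gripper_width: 13.6
```

```bash
python3 - <<'E'
from h import *
from fit import *
p=np.load('box.npy')
Rt=Rb(11.1)*R.from_euler('x',-90,degrees=True)
goal(Rb(11.1).apply([1.2,0,73.1])+p[:3],Rt)
E
```

```text
t 13.92 turn [-0.0, -0.0019, -0.0005] shift [0.5, 1.6, 0.3] F [-0.8  0.6 -0.7] w 13.6 grasp now [ 534.  -202.5  134.2] [-89.93 -29.97  10.97]
```

carry_out --increments '[[[0, 0, 0], [0, 0.7, 0], 1], [[0, 0, 0], [0, 1.4, 0], 1], [[0, 0, 0], [0, 2, 0], 1], [[0, 0, 0], [0, 2.5, 0], 1], [[0, 0, 0], [0, 2.5, 0], 1]]'

```text
time_s: 14.33
ee_pos: [450.1, -219.0, 282.5]
ee_rot: [-90.0, -30.0, 11.0]
force: [-10.2, -2.3, 10.0]
gripper_width: 13.6
```

carry_out --increments '[[[0, 0, 0], [0, 0.5, 0], 1], [[0, 0, 0], [0, 0.5, 0], 1], [[0, 0, 0], [0, -0.5, 0], 0.9], [[0, 0, 0], [0, -0.8, 0], 0.7], [[0, 0, 0], [0, -0.8, 0], 0.4], [[0, 0, 0], [0, -0.8, 0], 0.4], [[0, 0, 0], [0, -0.8, 0], 0.4], [[0, 0, 0], [0, -0.8, 0], 0.4]]'

```text
time_s: 15.0
ee_pos: [450.6, -219.0, 281.9]
ee_rot: [-90.0, -30.0, 11.0]
force: [0.8, -0.6, 0.3]
gripper_width: 43.8
```

carry_out --increments '[[[0, 0, 0], [0, -5, 0], 0.4], [[0, 0, 0], [0, -20, 0], 0.4], [[0, 0, 0], [0, -45, 0], 0.2], [[0, 0, 0], [0, -80, 0], 0], [[0, 0, 0], [0, -115, 0], 0], [[0, 0, 0], [0, -150, 0], 0], [[0, 0, 0], [0, -180, 0], 0], [[0, 0, 0], [0, -200, 0], 0], [[0, 0, 0], [0, -200, 0], 0]]'

```text
time_s: 15.75
ee_pos: [351.4, -238.6, 459.7]
ee_rot: [-90.4, -30.3, 11.1]
force: [0.8, 0.3, -0.4]
gripper_width: 91.2
```

```bash
python3 - <<'E'
from h import *
from fit import *
p=np.load('box.npy')
f=grab('side'); ft=grab('top')
for n,F in(('top',ft),('side',f)):
    c=cloud(F).reshape(-1,3); c=c[np.isfinite(c).all(1)]; q=Rb(11.1).inv().apply(c-p[:3])
    m=(abs(q[:,2]-50)<9)&(abs(q[:,0])<47)&(abs(q[:,1])<57)&~((abs(q[:,0])<10)&(abs(q[:,1])<28)); g=q[m]
    for k in range(3):
        A=np.c_[g[:,:2],np.ones(len(g))]; co=np.linalg.lstsq(A,g[:,2],rcond=None)[0]; r=g[:,2]-A@co; g=g[abs(r)<2.5*r.std()]
    print(n,len(g),'plate top z',co[2].round(2),'tilt',np.degrees(co[:2]).round(2),'sd',r.std().round(2))
b=ft['frame'][205:285,355:445]; a=f['frame'][165:245,300:370]
cv2.imwrite('pics/s3.png',cv2.resize(np.hstack([b,a]),None,fx=4.9,fy=4.9,interpolation=cv2.INTER_CUBIC))
E
```

```text
top 1104 plate top z 49.89 tilt [-0.31  0.23] sd 2.76
side 425 plate top z 50.16 tilt [-0.24  0.05] sd 1.55
```

View pics/s3.png

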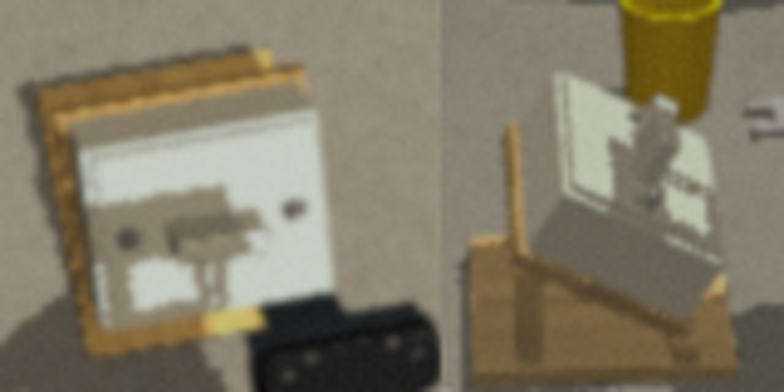

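The pins show through both holes, at (127,237) and (293,208), and the plate is level with the rim to within about 1 mm. I'll press lightly on the rib with closed fingertips to be sure it is fully home.

carry_out --increments '[[[0, 0, 0], [0, 0, 0], 0.5], [[0, 0, 0], [0, 20, 0], 1], [[0, 0, 0], [0, 45, 0], 1], [[0, 0, 0], [0, 75, 0], 1], [[0, 0, 0], [0, 95, 0], 1], [[0, 0, 0], [0, 110, 0], 1], [[0, 0, 0], [0, 120, 0], 1], [[0, 0, 0], [0, 130, 0], 1], [[0, 0, 0], [0, 135, 0], 1], [[0, 0, 0], [0, 135, 0], 1]]'

```text
time_s: 16.68
ee_pos: [418.9, -225.0, 337.2]
ee_rot: [-89.8, -29.9, 11.0]
force: [0.7, -0.3, 0.8]
gripper_width: 27.0
```

```bash
python3 - <<'E'
from h import *
from fit import *
p=np.load('box.npy')
Rt=Rb(11.1)*R.from_euler('x',-90,degrees=True)
goal(Rb(11.1).apply([1.2,0,82])+p[:3],Rt,191)
E
```

```text
t 16.68 turn [-0.0015, -0.0021, -0.0017] shift [0.8, 36.1, 0.1] F [ 0.7 -0.3  0.8] w 27.0 grasp now [ 512.2 -206.4  171.6] [-89.84 -29.9   10.96]
```

carry_out --increments '[[[0, 0, 0], [0.8, 6, 0], 1], [[0, 0, 0], [0.8, 12, 0], 1], [[0, 0, 0], [0.8, 18, 0], 1], [[0, 0, 0], [0.8, 24, 0], 1], [[0, 0, 0], [0.8, 28, 0], 1], [[0, 0, 0], [0.8, 31, 0], 1], [[0, 0, 0], [0.8, 33, 0], 1], [[0, 0, 0], [0.8, 33, 0], 1]]'

```text
time_s: 17.35
ee_pos: [435.5, -221.8, 309.7]
ee_rot: [-89.9, -30.0, 11.0]
force: [0.6, -1.2, -0.5]
gripper_width: 0.8
```

carry_out --increments '[[[0, 0, 0], [0, 1, 0], 1], [[0, 0, 0], [0, 2, 0], 1], [[0, 0, 0], [0, 3, 0], 1], [[0, 0, 0], [0, 3.7, 0], 1], [[0, 0, 0], [0, 4.4, 0], 1], [[0, 0, 0], [0, 4.4, 0], 1]]'

```text
time_s: 17.85
ee_pos: [437.1, -221.5, 307.2]
ee_rot: [-90.0, -30.0, 11.0]
force: [-7.4, -0.9, 8.1]
gripper_width: 0.8
```

carry_out --increments '[[[0, 0, 0], [0, 0.8, 0], 1], [[0, 0, 0], [0, 1.2, 0], 1], [[0, 0, 0], [0, 1.2, 0], 1], [[0, 0, 0], [0, 1.2, 0], 1]]'

```text
time_s: 18.18
ee_pos: [437.0, -221.5, 307.1]
ee_rot: [-90.1, -30.0, 11.1]
force: [-15.8, -1.5, 15.6]
gripper_width: 0.6
```

```bash
python3 - <<'E'
from h import *
from fit import *
p=np.load('box.npy')
Rt=Rb(11.1)*R.from_euler('x',-90,degrees=True)
goal(Rb(11.1).apply([1.2,0,82])+p[:3],Rt,191)
E
```

```text
t 18.18 turn [0.0012, -0.0003, 0.0008] shift [-0.2, 0.7, 0.2] F [-15.8  -1.5  15.6] w 0.6 grasp now [ 530.9 -203.3  141.7] [-90.06 -30.05  11.08]
```

It held firm: no movement from 11 N up to about 22 N, with the tips within 1 mm of nominal rib height. Retreat and do the final check.

carry_out --increments '[[[0, 0, 0], [0, -4, 0], 1], [[0, 0, 0], [0, -15, 0], 1], [[0, 0, 0], [0, -40, 0], 1], [[0, 0, 0], [0, -75, 0], 1], [[0, 0, 0], [0, -110, 0], 0.8], [[0, 0, 0], [0, -145, 0], 0.6], [[0, 0, 0], [0, -175, -20], 0.5], [[0, 0, 0], [0, -195, -40], 0.5], [[0, 0, 0], [-15, -205, -55], 0.5], [[0, 0, 0], [-15, -205, -55], 0.5]]'

```text
time_s: 19.02
ee_pos: [333.9, -299.8, 477.2]
ee_rot: [-90.3, -30.0, 10.9]
force: [-0.3, 0.2, 1.2]
gripper_width: 37.5
```

```bash
python3 - <<'E'
from h import *
from fit import *
p=np.load('box.npy')
f=grab('side'); ft=grab('top')
for n,F in(('top',ft),('side',f)):
    c=cloud(F).reshape(-1,3); c=c[np.isfinite(c).all(1)]; q=Rb(11.1).inv().apply(c-p[:3])
    m=(abs(q[:,2]-50)<5)&(abs(q[:,0])<47)&(abs(q[:,1])<57)&~((abs(q[:,0])<12)&(abs(q[:,1])<56)); g=q[m]
    A=np.c_[g[:,:2],np.ones(len(g))]; co=np.linalg.lstsq(A,g[:,2],rcond=None)[0]
    print(n,len(g),'plate top z',co[2].round(2),'tilt',np.degrees(co[:2]).round(2))
c=cloud(ft).reshape(-1,3); k=c[(c[:,0]>380)&(c[:,0]<440)&(c[:,1]>150)&(c[:,1]<275)&(c[:,2]>50)&(c[:,2]<80)]; print('handle x',np.median(k[:,0]))
cv2.imwrite('pics/end.png',np.hstack([ft['frame'][110:350,140:540],f['frame'][130:370,200:600]]))
print(env.state()['qvel'].round(1),env.state()['ee_pos'])
E
```

```text
top 869 plate top z 50.05 tilt [-0.05 -0.05]
side 386 plate top z 50.03 tilt [-0.38  0.23]
handle x 417.8315325659519
[ 1.7  0.2  1.2  0.4 -0.2 -0.1] [ 334.79997386 -297.73466252  475.3818732 ]
```

View pics/end.png

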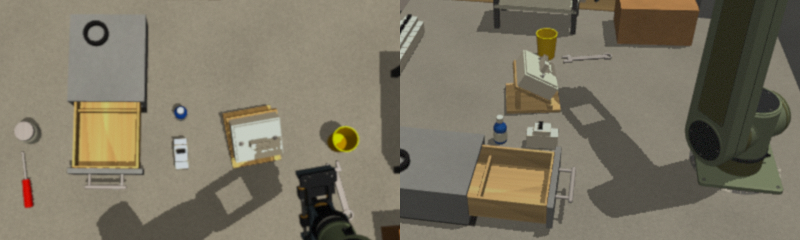

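The final picture shows the drawer open and empty, the cover on the box at (258,140), the bystanders in place and the arm clear.

```bash
python3 -c "
from h import *
print(env.job_done())"
```

```text
the job is handed in; nothing more can be done
None
```

The job is done and handed in at about 19 s of the allowed 59 s. I pulled the drawer to its stop, took the cover out by its rib, lowered it square to the face onto both pins, let go and backed the arm clear.

- **Drawer:** the handle ended 182 mm out (x = 417.8 mm) and stayed there after I let go. I felt the stop at about 11 N.
- **Cover seating:**
  - The pins show through both holes.
  - The top of the plate measures 50.0 mm in the box frame from both cameras, against 50 mm nominal. It is tilted by less than 0.4°.
  - After letting go I pressed the rib with closed fingertips to about 22 N, and the cover did not move.
- **Bystanders:** the final picture shows them where they started.

**Disagreement:** my first fit of the box outline put the pin tips about 2 px (roughly 4 mm) off where the picture showed them. Depth points on the pins and box walls suggested a shift of 1 to 2 mm, so I aimed 1.2 mm further up the slope, and the cover then slid onto the pins without resistance. The height of the rim is only known to about 1 mm from the cameras, so "fully home" rests mainly on the firm press.

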